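Set the microscope focus to the index and lock it

ROBOT

A 7-joint arm with a two-finger parallel gripper is mounted at the origin on the work surface. World frame = base frame: x ahead of the robot, y to its left, z up, the work surface at z = 0. Lengths are in m, angles in degrees, forces in N, time in s.
With the tool pointing down it reaches from about 0.425 to 0.875 m from the base axis. Payload 4.7 kg.
Tool frame: the origin (TCP) lies at the very end of the fingers, on their centre line; the grasp point (between the pads) lies 19 mm behind it; z points along the fingers, y is the direction in which the jaws open and shut (so a half turn about z gives the same grasp; the last joint's range is limited). The gripper opens to 87 mm and grips with 3 to 60 N. Pads are 19 mm wide; open, the fingers measure 117 mm over their backs; the gripper's body (75 mm by 190 mm) begins 51 mm behind the grasp point.
Start: joints at [-72.244, 18.392, -4.016, 83.108, 1.295, 78.541, -3.26], TCP at [0.19, 0.622, 0.187] pointing down, gripper open.
Joint ranges: [-163.93, 163.93], [-17.29, 119.83], [-79.2, 71.16], [3.27, 140.29], [-89.18, 269.18], [5.43, 117.66], [-154.24, 154.24]. Speed limits (degrees/s): [147.25, 147.25, 180, 180, 180, 180, 180].

INTERFACE

Orientations are given as a 3x3 rotation matrix whose columns are the frame's x, y, z axes.
In Python, from cell import env gives the robot as it stands. The module is installed in compiled form; this text tells all that it offers. Calls block until the motion is done:
- env.move_to(position, orientation): joint-space move of the TCP to a pose.
- env.line_to(position, orientation=None, feed=0.15): straight line of the TCP; orientation=None keeps the orientation; feed is the mean speed in m/s.
- env.move_j(angles): joint-space move.
- env.open_gripper() and env.clamp(f_grip=None): open the fingers fully, or close them until they stop; f_grip is the grip in N (None keeps the last).
- env.pause(seconds).
- env.ik(position, orientation): joint angles nearest the present ones, or None.
- env.state(): the state.
- env.grab_frame(name): name is "scene" or "top" or "wrist"; returns a dict with "image" (420x560x3 uint8, blue, green, red), "range_z" (420x560 float32, m along the optical axis (not along the pixel's ray), 0 where there is no reading), "vfov" (degrees; the focal length in pixels is half the picture's height over the tangent of half this angle, whatever the lens; pixels are square), "cx", "cy" (the principal point, pixels), "R" (3x3) and "t" (3): a world point X has camera coordinates R X + t; the wrist camera has in their place "hand_eye" (4x4, takes a point from camera to tool coordinates, whose origin is the TCP and whose axes are the flange's). Camera axes: x right, y down, z forward; pixel columns grow to the right and rows downward; lengths in m; the calibration is good to about 2 mm. A picture is of the moment at which its call begins: read the wrist's pose just before it.
A pose or a line that the arm cannot do raises env.PlanningError and nothing moves.
- env.job_done(): hands the job in, once; it reports no verdict.
The state is a dict: "clock": time; "joint_pos": joint angles; "joint_velocities": joint speeds; "effort": joint torques, N m; "tool_pos": TCP position; "eef_rot": TCP orientation; "force": force on the tool from outside, world axes, zero at the start; "ft_torque": the same for the moment, N m; "gripper_width": opening from 0.0 (shut) to 1.0 (fully open).
Only numpy, scipy, OpenCV 4.12 (cv2) and the standard library are available. Lean on these libraries where they do the work, as an engineer would, in place of code of your own. Each camera call takes 0.05 s, during which the arm holds its last target.

TASK

Turn the focus knob of the specimen stage until its pointer nose points straight at the raised index tab on the dial. Only then swing the lock lever away from the knob, right round to its stop, so that the focus is locked, and let go of everything. Do not shift the index tab, and leave the bottle, the tip rack and the dishes where they stand.

Things in the scene. Friction and masses are not known exactly. Their poses are not given: they have to be found in the camera images.
- focus_unit: Fixed focusing unit: white slab console 220 x 480 x 30 mm (x, y, z) on the bench, from -190 to +290 mm along its y. Origin at bench height; x points away from the robot (yaw up to 0.35 rad), z up. On it, from +y to -y: a low black specimen platform that moves a few mm with the knob; the aluminium dial (172 mm across, face 34 mm above the bench) with knob and index tab, centred at (0, 60) mm; the lock lever.
- knob_grip (a point): On the knob's upright axis, 74 mm above the bench. The knob: black flange 88 mm across (top 48 mm above the bench) with an upright grip bar across it, 68 mm long, 16 mm thick, from 48 to 92 mm above the bench, centred on the axis. A low pointed nose sticks out of the flange at one end of the bar only. The point's x axis lies along the bar; the nose is on its -x side.
- focus_knob (a joint): Knob angle (rad), grows clockwise seen from above; 0 when the nose points to the unit's -x. Stops at -2.4 and 1.8. It is stiff by friction (about 0.06 N m) and stays where it is left. It starts between -1.7 and -0.7.
- pointer_tip (a point): Just beyond the point of the knob's nose, 58 mm from the knob axis, 42 mm above the bench; it turns with the knob.
- index_tip (a point): Just inside the point of the index tab, 58 mm from the knob axis, 42 mm above the bench. The tab: dark steel arrowhead about 30 mm long, 24 mm wide, 10 mm high, lying on the dial near its rim, its point towards the knob axis; very stiff, at an angle that differs from start to start. When the nose points straight at the tab, this point and pointer_tip coincide.
- index_tab (a joint): Angle of the index tab (rad) on the same scale and sense as focus_knob (equal angles: pointer on the tab). It starts between 0 and 0.9.
- lever_grip (a point): Point inside the lever's upright handle, 78 mm above the bench: a black round post 20 mm across, from 40 to 100 mm above the bench, at the end of the lever's flat arm (16 mm wide, top 50 mm above the bench), 80 mm from the pivot.
- lever_pivot (a point): Point on the lever's upright pivot axis, 78 mm above the bench.
- lock_lever (a joint): Lever angle (rad), grows anticlockwise seen from above. 0: fully unlocked, arm pointing to the unit's -x (towards the robot). 1.2: at the locking stop, arm swung away from the knob, towards the unit's -y. Steel pins beside the pivot mark both stops. Friction about 0.1 N m; stays where left. Starts between 0 and 0.3.
- bottle_center (a point): Bystander: brown reagent bottle, 64 mm across, 130 mm high; point half-way up.
- rack_center (a point): Bystander: grey pipette tip rack, 150 x 100 x 55 mm; point 25 mm up at its centre.
- dish_center (a point): Bystander: stack of two clear dishes, 92 mm across, 34 mm high; point half-way up.

How it is judged:
By the outcome, as a careful person would: the job done as asked, in the order asked, and still so for the second after the job is handed in, with the robot touching nothing.
It also fails if it takes over 61 s, if anything falls off the work surface, if the arm or the gripper's body presses on something with over 40 N, if the wrist force passes 120 N, or if a joint passes its speed limit or range.

## Working session

There is one attempt and no reset: what is moved stays moved. The work goes in short steps, each a Python script; the robot and the scene stay as the last script left them, time stands still between calls to the robot, and variables do not carry over. Pictures are saved under pics/ and viewed, and the job is handed in when it is done.

```bash
mkdir -p pics; ls
python3 - <<'E'
from cell import env
import cv2,numpy as np
s=env.state();print(s['clock'],s['tool_pos'],np.round(s['eef_rot'],3))
for n in("scene","top","wrist"):
    f=env.grab_frame(n);cv2.imwrite(f"pics/{n}0.png",f["image"]);np.savez(f"{n}0.npz",**f)
    print(n,{k:np.round(v,4) for k,v in f.items() if k not in("image","range_z")},(f["range_z"]>0).mean())
E
```

```text
pics
0.0 [0.18935965 0.62116811 0.18577347] [[-0.957  0.291 -0.   ]
 [ 0.291  0.957 -0.002]
 [-0.    -0.002 -1.   ]]
scene {'vfov': np.float64(51.3222), 'cx': np.float64(284.6364), 'cy': np.float64(216.0998), 'R': array([[ 0.2877,  0.9577,  0.0082],
       [ 0.6417, -0.1864, -0.744 ],
       [-0.7109,  0.2193, -0.6682]]), 't': array([-0.19  , -0.299 ,  1.7383])} 0.9959948979591837
top {'vfov': np.float64(57.3606), 'cx': np.float64(278.5542), 'cy': np.float64(209.1527), 'R': array([[ 0.0272, -0.9996,  0.0012],
       [-0.9911, -0.0271, -0.1301],
       [ 0.1301,  0.0023, -0.9915]]), 't': array([0.007 , 0.565 , 1.2523])} 0.9961181972789116
wrist {'vfov': np.float64(64.7329), 'cx': np.float64(286.1089), 'cy': np.float64(208.6666), 'hand_eye': array([[-7.000e-04, -9.635e-01, -2.678e-01,  7.460e-02],
       [ 1.000e+00, -7.000e-04,  1.000e-04,  6.000e-04],
       [-3.000e-04, -2.678e-01,  9.635e-01, -1.976e-01],
       [ 0.000e+00,  0.000e+00,  0.000e+00,  1.000e+00]])} 0.9959013605442177
```

View pics/top0.png

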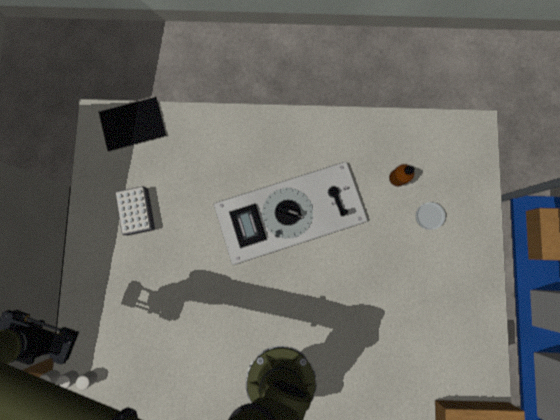

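View pics/scene0.png

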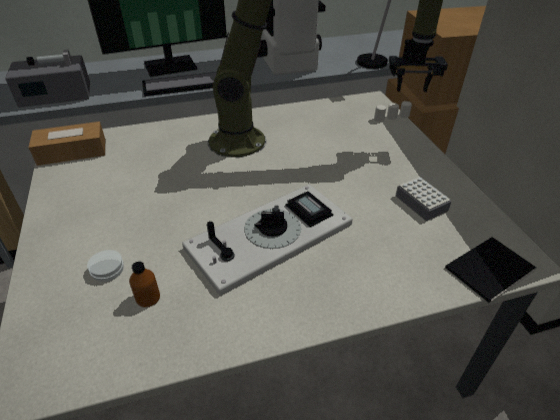

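View pics/wrist0.png

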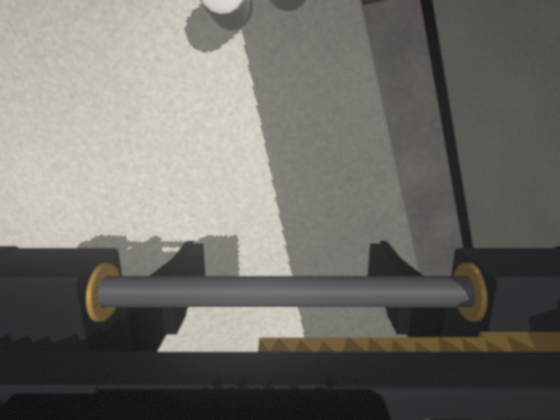

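```bash
cat > h.py <<'E'
import numpy as np,cv2
def K(f):
    h=420/2/np.tan(np.radians(float(f["vfov"]))/2);return h,float(f["cx"]),float(f["cy"])
def ext(f,s=None):
    if "R" in f: return np.array(f["R"]),np.array(f["t"])
    he=np.array(f["hand_eye"]);T=np.eye(4);T[:3,:3]=s["eef_rot"];T[:3,3]=s["tool_pos"]
    M=np.linalg.inv(T@he);return M[:3,:3],M[:3,3]
def onplane(f,uv,z,s=None):
    R,t=ext(f,s);F,cx,cy=K(f);uv=np.atleast_2d(uv).astype(float)
    d=np.c_[(uv[:,0]-cx)/F,(uv[:,1]-cy)/F,np.ones(len(uv))]@R
    c=-R.T@t;return c+d*((z-c[2])/d[:,2])[:,None]
def proj(f,X,s=None):
    R,t=ext(f,s);F,cx,cy=K(f);p=np.atleast_2d(X)@R.T+t
    return np.c_[F*p[:,0]/p[:,2]+cx,F*p[:,1]/p[:,2]+cy]
def cloud(f,s=None):
    R,t=ext(f,s);F,cx,cy=K(f);z=np.array(f["range_z"],float);v,u=np.mgrid[:420,:560]
    p=np.stack([(u-cx)/F*z,(v-cy)/F*z,z],-1);return (p-t)@R
E
python3 - <<'E'
import numpy as np,cv2
from h import *
f=dict(np.load("top0.npz"))
im=f["image"];hsv=cv2.cvtColor(im,cv2.COLOR_BGR2HSV)
cv2.imwrite("pics/topz.png",cv2.resize(im[155:270,205:380],None,fx=4.5,fy=4.5,interpolation=cv2.INTER_CUBIC))
P=cloud(f)
for uv in [(300,175),(340,170),(240,250),(291,213),(250,150),(336,190),(402,170),(430,215),(134,210)]:print(uv,np.round(P[uv[1],uv[0]],3))
m=((P[...,2]>.02)&(P[...,2]<.2)).astype(np.uint8)
m[300:]=0
c,_=cv2.findContours(m,cv2.RETR_EXTERNAL,cv2.CHAIN_APPROX_NONE)
for k in c:
    if cv2.contourArea(k)>100:print(cv2.contourArea(k),np.round(cv2.minAreaRect(k)[0]),onplane(f,cv2.boxPoints(cv2.minAreaRect(k)),.03).round(3).tolist())
E
```

```text
(300, 175) [ 0.691 -0.049  0.003]
(340, 170) [ 0.707 -0.184  0.028]
(240, 250) [0.425 0.147 0.031]
(291, 213) [ 0.547 -0.018  0.088]
(250, 150) [0.777 0.129 0.001]
(336, 190) [ 0.632 -0.168  0.053]
(402, 170) [ 0.694 -0.373  0.102]
(430, 215) [ 0.559 -0.486  0.037]
(134, 210) [0.547 0.502 0.051]
558.0 [431. 216.] [[0.576, -0.43, 0.03], [0.62, -0.513, 0.03], [0.538, -0.552, 0.03], [0.494, -0.469, 0.03]]
1361.5 [134. 211.] [[0.613, 0.582, 0.03], [0.635, 0.475, 0.03], [0.482, 0.439, 0.03], [0.462, 0.544, 0.03]]
374.5 [402. 175.] [[0.696, -0.341, 0.03], [0.75, -0.417, 0.03], [0.696, -0.452, 0.03], [0.643, -0.376, 0.03]]
8922.0 [289. 212.] [[0.578, 0.248, 0.03], [0.744, -0.208, 0.03], [0.532, -0.276, 0.03], [0.374, 0.172, 0.03]]
```

View pics/topz.png

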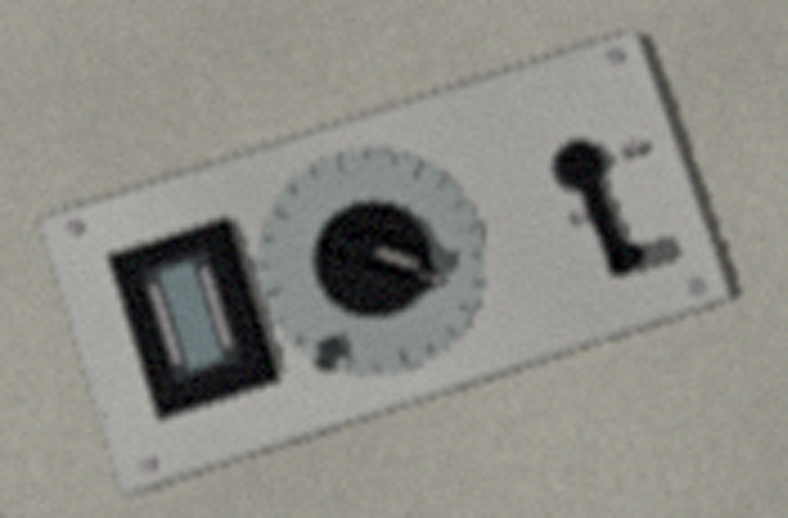

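```bash
cat >> h.py <<'E'
def Rd(a):
    a=np.radians(a);c,s=np.cos(a),np.sin(a);return np.array([[c,s,0],[s,-c,0],[0,0,-1.]])
E
python3 - <<'E'
import numpy as np
from h import *
from cell import env
f=dict(np.load("top0.npz"))
c=onplane(f,[287.9,212.8],.04)[0];n=onplane(f,[205+435/4.5,155+282/4.5],.042)[0];t=onplane(f,[205+332/4.5,155+350/4.5],.042)[0]
ang=lambda v:np.degrees(np.arctan2(v[1],v[0]))
print(c,ang(n-c),ang(t-c))
for a in range(-180,180,20):
    q=env.ik([c[0],c[1],.06],Rd(a)); print(a,None if q is None else np.round(q))
E
```

```text
[ 0.55279028 -0.00920316  0.04      ] -108.34684679902051 157.06348718256606
-180 [-35.  14.  37. 107. -10.  62.  96.]
-160 [-34.  14.  36. 107.  -9.  62. 116.]
-140 [-32.  14.  35. 107.  -9.  62. 136.]
-120 [ 54.  27. -67. 104.  27.  67. 128.]
-100 [ 54.  27. -67. 104.  27.  67. 148.]
-80 [ -59.   26.   70.  108.  -26.   66. -149.]
-60 [ -54.   21.   61.  107.  -20.   64. -135.]
-40 [ -54.   21.   61.  107.  -20.   64. -115.]
-20 [-54.  21.  61. 107. -20.  64. -95.]
0 [-39.  15.  43. 107. -11.  62. -82.]
20 [-37.  15.  40. 107. -11.  62. -63.]
40 [-37.  15.  40. 107. -11.  62. -43.]
60 [-37.  15.  40. 107. -10.  62. -23.]
80 [-37.  14.  40. 107. -10.  62.  -3.]
100 [-37.  14.  40. 107. -10.  62.  17.]
120 [-36.  14.  39. 107. -10.  62.  37.]
140 [-36.  14.  39. 107. -10.  62.  57.]
160 [-36.  14.  39. 107. -10.  62.  77.]
```

Run:
```python
import numpy as np,cv2,pickle
from h import *
from cell import env
c=np.array([.5528,-.0092])
for i,(off,z) in enumerate([((-.06,0.0),.18),((-.06,-.06),.18)]):
    a=72;u=Rd(a)
    p=c+off[0]*u[:2,0]+off[1]*u[:2,1]
    (env.move_to if i==0 else env.line_to)([*p,z],Rd(a))
    s=env.state();f=env.grab_frame("wrist");pickle.dump((f,s),open(f"w{i}.pkl","wb"))
    cv2.imwrite(f"pics/w{i}.png",f["image"]);print(s["clock"],s["tool_pos"],np.round(s["force"],1))
```

```text
2.8667 [ 0.53445289 -0.06501488  0.17992472] [-0.2  0.3  0.2]
3.4667 [ 0.47792367 -0.04773548  0.18041942] [-0.5  0.2 -0.1]
```

View pics/w0.png

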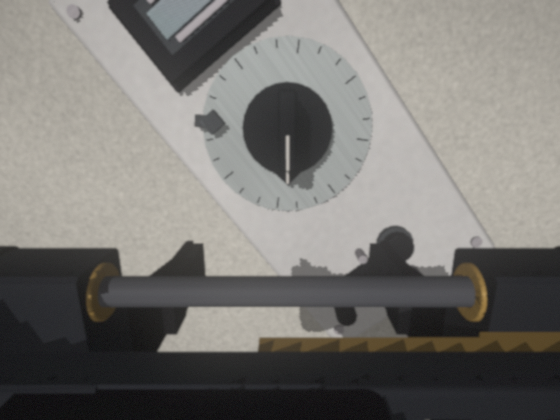

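View pics/w1.png

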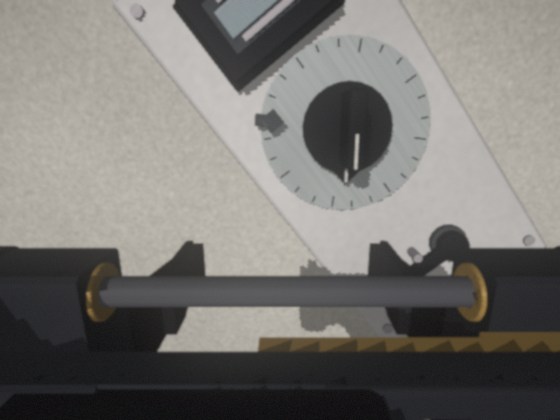

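Run:
```python
import numpy as np,cv2,pickle
from h import *
ims=[]
for i,x0 in((0,185),(1,245)):
    f,s=pickle.load(open(f"w{i}.pkl","rb"))
    ims.append(cv2.resize(f["image"][25:225,x0:x0+200],None,fx=2,fy=2,interpolation=cv2.INTER_CUBIC))
    # dial mask: hue vs console
    im=f["image"].astype(float);sat=im[...,0]-im[...,2]
    print(im[190,250],im[190,300],im[150,260 if i==0 else 290], im[300-100,420])
    hsv=cv2.cvtColor(f["image"],cv2.COLOR_BGR2HSV)
    v,u=np.mgrid[:420,:560]
    m=((sat>4)&(im[...,1]>90)&(v<235)).astype(np.uint8)
    m=cv2.morphologyEx(m,cv2.MORPH_OPEN,np.ones((3,3)));
    cs,_=cv2.findContours(m,cv2.RETR_EXTERNAL,cv2.CHAIN_APPROX_NONE)
    k=max(cs,key=cv2.contourArea);h=cv2.convexHull(k);e=cv2.fitEllipse(h);print("dial",e)
    c=onplane(f,e[0],.034,s)[0];print(c)
    m=((im.max(-1)<60)&(v<225)).astype(np.uint8);mm=np.zeros_like(m);cv2.circle(mm,(int(e[0][0]),int(e[0][1])),52,1,-1);m&=mm
    cs,_=cv2.findContours(m,cv2.RETR_EXTERNAL,cv2.CHAIN_APPROX_NONE);k=max(cs,key=cv2.contourArea)
    print("flange",cv2.fitEllipse(k),cv2.minEnclosingCircle(k))
    P=cloud(f,s);print("z dial",np.median(P[...,2][mm>0]))
    for z0,z1 in((.08,.1),(.044,.052),(.03,.038)):
        q=P[(mm>0)&(P[...,2]>z0)&(P[...,2]<z1)];print(z0,len(q),np.median(q,0),)
        if z0==.08:
            d=q[:,:2]-q[:,:2].mean(0);w,V=np.linalg.eigh(np.cov(d.T));print(q[:,:2].mean(0),np.degrees(np.arctan2(*V[::-1,1])),np.sqrt(w*12))
cv2.imwrite("pics/wz.png",np.hstack(ims))
```

```text
[161. 164. 160.] [160. 162. 159.] [55. 56. 56.] [182. 185. 188.]
dial ((179.87229919433594, 4.051999092102051), (38.72043991088867, 98.0618667602539), 47.03036117553711)
[0.49356189 0.13057601 0.034     ]
flange ((178.85536193847656, 7.806081771850586), (90.26448822021484, 95.64947509765625), 89.15110778808594) ((179.0, 4.0), 52.000099182128906)
z dial 0.05302279174141202
0.08 0 [nan nan nan]
[nan nan] nan [nan nan]
0.044 1079 [0.48806949 0.10088003 0.05151113]
0.03 0 [nan nan nan]
[169. 178. 183.] [158. 161. 158.] [161. 163. 159.] [183. 186. 189.]
dial ((245.84080505371094, 5.382676124572754), (36.38713455200195, 102.7217025756836), 49.577964782714844)
[0.49485943 0.12819247 0.034     ]
flange ((245.07308959960938, 9.054210662841797), (89.21746063232422, 95.78313446044922), 84.31517791748047) ((245.0, 5.0), 52.000099182128906)
z dial 0.05290033802574308
0.08 0 [nan nan nan]
[nan nan] nan [nan nan]
0.044 1193 [0.48478302 0.09945122 0.051525  ]
0.03 0 [nan nan nan]
  return _methods._mean(a, axis=axis, dtype=dtype,
  ret = um.true_divide(
<stdin>:24: RuntimeWarning: Mean of empty slice.
  avg = a.mean(axis, **keepdims_kw)
<stdin>:24: RuntimeWarning: Degrees of freedom <= 0 for slice
  c *= np.true_divide(1, fact)
  c *= np.true_divide(1, fact)
```

View pics/wz.png

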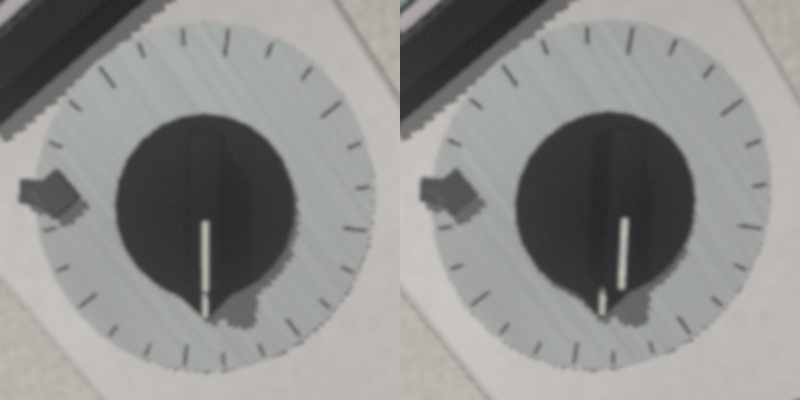

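```bash
python3 - <<'E' 2>/dev/null
import numpy as np,cv2,pickle
from h import *
ims=[]
for i,(x0,g) in enumerate(((190,(287,128)),(250,(347,125)))):
    f,s=pickle.load(open(f"w{i}.pkl","rb"))
    z=cv2.resize(f["image"][105:145,x0:x0+40],None,fx=10,fy=10,interpolation=cv2.INTER_CUBIC)
    ims.append(np.clip(z.astype(float)*1.2,0,255).astype(np.uint8))
    im=cv2.GaussianBlur(f["image"],(3,3),0).astype(float)
    v,u=np.mgrid[:420,:560];near=np.hypot(u-g[0],v-g[1])<100
    m=((im[...,2]-im[...,0]<2)&(im.max(-1)>100)&near).astype(np.uint8)
    m=cv2.morphologyEx(m,cv2.MORPH_OPEN,np.ones((3,3)))
    cs,_=cv2.findContours(m,cv2.RETR_EXTERNAL,cv2.CHAIN_APPROX_NONE);k=max(cs,key=cv2.contourArea)[:,0]
    h=k
    for _ in range(6):
        e=cv2.fitEllipse(h.astype(np.float32));r=np.hypot(*(k-np.array(e[0])).T);R=np.median(r);h=k[abs(r-np.mean(e[1])/2)<2.5]
    c=onplane(f,e[0],.034,s)[0];print("dial",e,len(h),c,"r",np.hypot(*(onplane(f,h,.034,s)-c)[:,:2].T).mean())
    m=((im.max(-1)<75)&near&(np.hypot(u-g[0],v-g[1])<52)).astype(np.uint8)
    cs,_=cv2.findContours(m,cv2.RETR_EXTERNAL,cv2.CHAIN_APPROX_NONE);k=max(cs,key=cv2.contourArea)[:,0]
    w=onplane(f,k,.048,s)
    cc=c[:2].copy();h=w
    for _ in range(6):
        A=np.c_[2*h[:,:2],np.ones(len(h))];x=np.linalg.lstsq(A,(h[:,:2]**2).sum(1),rcond=None)[0];cc=x[:2];r=np.sqrt(x[2]+cc@cc)
        h=w[abs(np.hypot(*(w[:,:2]-cc).T)-r)<.0015]
    print("flange",cc,r,len(h),len(w))
    P=cloud(f,s)
    for z0,z1 in((.08,.1),(.044,.052),(.03,.038)):
        q=P[near&(P[...,2]>z0)&(P[...,2]<z1)&(np.hypot(*(P[...,:2]-cc).transpose(2,0,1))<.06)];print(z0,len(q),np.median(q,0))
        if z0==.08:
            d=q[:,:2]-q[:,:2].mean(0);ww,V=np.linalg.eigh(np.cov(d.T));print(" bar",q[:,:2].mean(0),np.degrees(np.arctan2(V[1,1],V[0,1])),np.sqrt(ww*12))
cv2.imwrite("pics/wz2.png",np.hstack(ims))
E
```

```text
dial ((286.8871154785156, 122.69524383544922), (167.1597137451172, 173.0449981689453), 173.3645477294922) 484 [ 5.54693115e-01 -7.39576768e-05  3.40000000e-02] r 0.08412221606511668
flange [ 0.55312083 -0.00580505] 0.04166495280434911 231 334
0.08 1498 [ 0.55354702 -0.00375234  0.0914065 ]
 bar [ 0.55352114 -0.00451025] 72.68962644091857 [0.01549421 0.06674276]
0.044 5136 [ 0.55274444 -0.00490619  0.04756338]
0.03 4769 [0.5574674  0.0041312  0.03360836]
dial ((345.1716003417969, 121.6582260131836), (165.67922973632812, 174.18380737304688), 26.041532516479492) 438 [ 5.54507585e-01 -6.48528924e-05  3.40000000e-02] r 0.08398067202436518
flange [ 0.55248875 -0.00615533] 0.04204832062832186 234 261
0.08 1656 [ 0.55261211 -0.00407545  0.09128098]
 bar [ 0.55253361 -0.00450712] 72.37649131813424 [0.01657843 0.06672799]
0.044 4601 [ 0.54340935 -0.00393107  0.04754393]
0.03 4722 [0.54877676 0.00461444 0.03361859]
```

View pics/wz2.png

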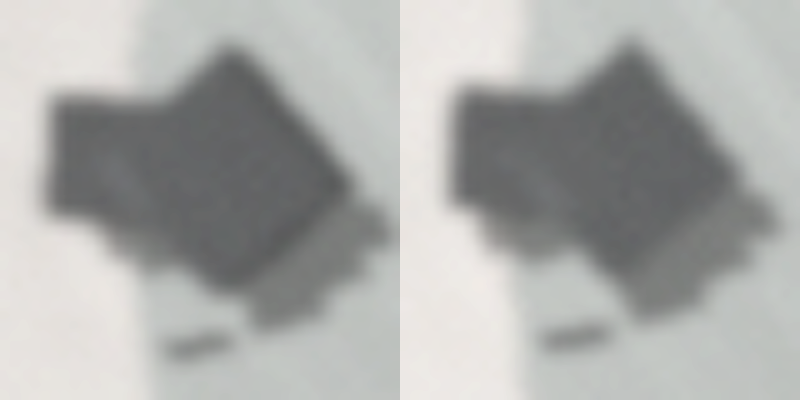

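```bash
cat >> h.py <<'E'
def circ(w,tol=.0015,n=8,r0=None,c0=None):
    h=w[:,:2]
    if c0 is not None:h=h[abs(np.hypot(*(h-c0).T)-r0)<.006]
    for _ in range(n):
        A=np.c_[2*h,np.ones(len(h))];x=np.linalg.lstsq(A,(h**2).sum(1),rcond=None)[0];c=x[:2];r=np.sqrt(x[2]+c@c)
        h=w[abs(np.hypot(*(w[:,:2]-c).T)-r)<tol][:,:2]
    return c,r,len(h)
def tri(fs,uvs):
    A=np.zeros((3,3));b=np.zeros(3)
    for (f,s),uv in zip(fs,uvs):
        R,t=ext(f,s);F,cx,cy=K(f);c=-R.T@t;d=np.array([(uv[0]-cx)/F,(uv[1]-cy)/F,1])@R;d/=np.linalg.norm(d)
        M=np.eye(3)-np.outer(d,d);A+=M;b+=M@c
    return np.linalg.solve(A,b)
ang=lambda v:np.degrees(np.arctan2(v[1],v[0]))
E
python3 - <<'E'
import numpy as np,cv2,pickle
from h import *
fs=[pickle.load(open(f"w{i}.pkl","rb")) for i in(0,1)]
for (f,s),g in zip(fs,((287,128),(347,125))):
    im=cv2.GaussianBlur(f["image"],(3,3),0).astype(float)
    v,u=np.mgrid[:420,:560];near=np.hypot(u-g[0],v-g[1])<97
    m=((im[...,2]-im[...,0]<3)&(im.max(-1)>100)&near).astype(np.uint8)
    m=cv2.morphologyEx(m,cv2.MORPH_OPEN,np.ones((3,3)))
    cs,_=cv2.findContours(m,cv2.RETR_EXTERNAL,cv2.CHAIN_APPROX_NONE);k=max(cs,key=cv2.contourArea)[:,0]
    print("dial",circ(onplane(f,k,.034,s),c0=np.array([.553,-.005]),r0=.086))
    # white line on bar
    m=((im.min(-1)>90)&(np.hypot(u-g[0],v-g[1])<40)).astype(np.uint8)
    p=np.argwhere(m)[:,::-1].astype(float);p=p[abs(p[:,0]-p[:,0].mean())<10]
    w=onplane(f,p,.092,s)[:,:2];d=cv2.fitLine(w.astype(np.float32),cv2.DIST_L2,0,.01,.01).ravel();print("line",len(p),ang(-d[:2]*np.sign(d[1])),d[2:])
n=tri(fs,[(288,184.5),(245+203/2.,25+319/2)]);t=tri(fs,[(225.,123.7),(283.8,123.7)])
print(n,t)
b=tri(fs,[(287.5,135.5),(245+226/2,25+217/2)]);print("line end on bar",b)
for c in([.5528,-.006],[.553,-.0045]):print(ang(n[:2]-c),ang(t[:2]-c),np.hypot(*(n[:2]-c)),np.hypot(*(t[:2]-c)))
E
```

```text
dial (array([ 0.5529521 , -0.00567983]), np.float64(0.08471463787401727), 464)
line 163 -107.87814 [ 0.54777753 -0.02157679]
dial (array([ 0.55273348, -0.0055557 ]), np.float64(0.0847335886631878), 481)
line 159 -107.78042 [ 0.5481817  -0.02083771]
[ 0.53718704 -0.05789491  0.05031039] [0.49544013 0.01759926 0.03598012]
line end on bar [ 0.55233471 -0.00877051  0.09485594]
-106.74429968619224 157.63652831343975 0.05419267748711654 0.06202483368963197
-106.49671662460894 158.99644479472633 0.05568721763153364 0.061656436449388397
```

Run:
```python
import numpy as np
from h import *
from cell import env
c=[.5528,-.0052]
pr=lambda:(lambda s:print(round(s["clock"],2),s["tool_pos"].round(4),np.round(s["force"],1),np.round(s["ft_torque"],2),round(s["gripper_width"],3),np.round(s["joint_pos"],1)))(env.state())
env.line_to([*c,.18],Rd(72.3));pr()
env.line_to([*c,.058],Rd(72.3));pr()
env.clamp(15);pr()
```

```text
4.24 [ 0.5523 -0.0059  0.1795] [-0.7  0.2 -0.9] [-0.08  0.09  0.03] 1.003 [ -4.9   6.8   3.   97.9  -0.3  75.4 -19.6]
5.21 [ 0.5536 -0.0053  0.0591] [ 0.1 -0.5  0.1] [-0.08  0.04 -0.  ] 0.999 [ -4.7  12.3   2.8 106.   -0.7  61.6 -19.4]
6.73 [ 0.5528 -0.0052  0.058 ] [-0.1 -0.1 -0.3] [-0.12  0.01  0.01] 0.004 [ -4.7  12.4   2.8 106.   -0.7  61.6 -19.4]
```

Run:
```python
import cv2,numpy as np
from cell import env
f=env.grab_frame("wrist");g=env.grab_frame("scene");print(env.state()["gripper_width"])
z=cv2.resize(g["image"][150:300,180:380],(560,420),interpolation=cv2.INTER_CUBIC)
cv2.imwrite("pics/a1.png",f["image"]);cv2.imwrite("pics/a2.png",z)
```

```text
0.00729130689959862
```

View pics/a1.png

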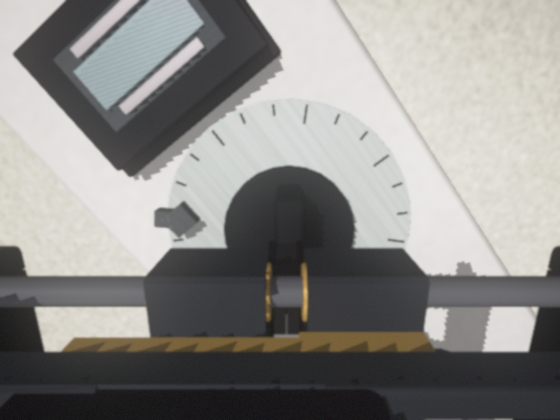

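View pics/a2.png

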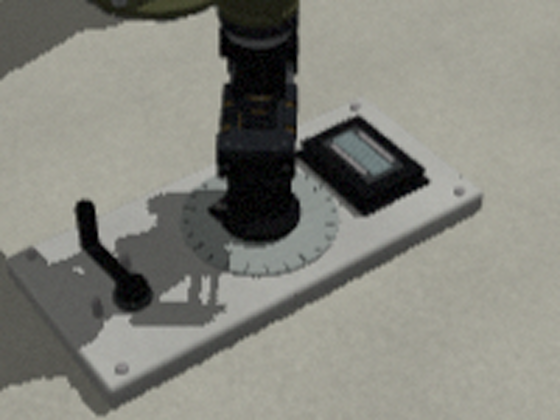

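Run:
```python
import numpy as np,cv2
from h import *
from cell import env
c=[.5528,-.0052]
pr=lambda:(lambda s:print(round(s["clock"],2),s["tool_pos"].round(4),np.round(s["force"],1),np.round(s["ft_torque"],2),round(s["gripper_width"],3),round(ang(s["eef_rot"][:,0]),2)))(env.state())
for a in(67,60):
    env.line_to([*c,.058],Rd(a));pr()
f=env.grab_frame("wrist");cv2.imwrite("pics/a3.png",f["image"])
```

```text
7.08 [ 0.5528 -0.0052  0.058 ] [ 0.1  0.8 -0.5] [-0.1   0.09  0.08] 0.008 67.14
7.36 [ 0.5528 -0.0052  0.058 ] [-1.1  0.1 -0.3] [-0.1   0.12 -0.06] 0.008 60.24
```

View pics/a3.png

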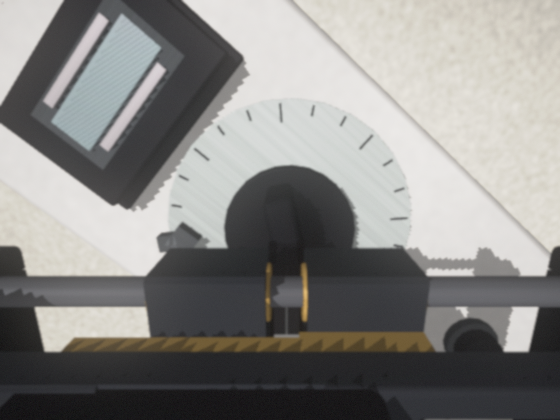

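Run:
```python
import numpy as np,cv2
from h import *
from cell import env
pr=lambda:(lambda s:print(round(s["clock"],2),s["tool_pos"].round(4),np.round(s["force"],1),np.round(s["ft_torque"],2),round(s["gripper_width"],3),round(ang(s["eef_rot"][:,0]),2)))(env.state())
env.clamp(40);pr()
f=env.grab_frame("wrist");g=env.grab_frame("top")
a=cv2.resize(f["image"][160:360,185:385],(400,400),interpolation=cv2.INTER_CUBIC)
b=cv2.resize(g["image"][190:240,262:312],(400,400),interpolation=cv2.INTER_CUBIC)
cv2.imwrite("pics/a4.png",np.hstack([a,b]))
P=cloud(f,env.state());print(P[200,280],P[215,285])
```

```text
7.62 [ 0.5528 -0.0052  0.058 ] [-0.5  1.1  0.1] [-0.1   0.13 -0.  ] 0.005 60.07
[0.56521215 0.02545101 0.09172388] [0.56332831 0.01710941 0.09109457]
```

View pics/a4.png

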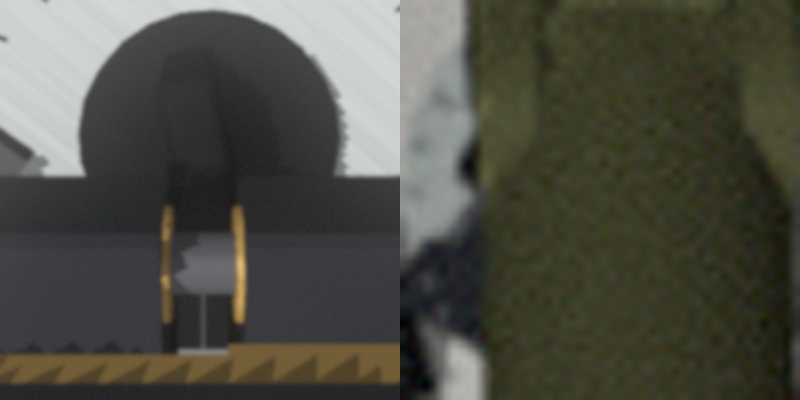

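Run:
```python
import numpy as np,cv2
from h import *
from cell import env
s=env.state();f=env.grab_frame("wrist");P=cloud(f,s)
v,u=np.mgrid[:420,:560]
T=(P-s["tool_pos"])@s["eef_rot"]  # tool coords
m=(v>175)&(v<248)&(u>240)&(u<330)&(P[...,2]>.08)&(P[...,2]<.1)
q=P[m];t=T[m];print(len(q))
for lo in np.arange(.01,.04,.004):
    k=(t[:,0]>=lo)&(t[:,0]<lo+.004)
    if k.sum()>3:print(round(lo,3),k.sum(),t[k,1].min().round(4),t[k,1].max().round(4),q[k,2].mean().round(4))
m=(v>240)&(v<350)&(u>265)&(u<308)
for r in range(200,352,8):print(r,np.round(T[r,[255,272,284,288,300,315]],3).tolist())
```

```text
1612
0.01 343 -0.0106 0.0078 0.0934
0.014 218 -0.011 0.0057 0.0912
0.018 236 -0.012 0.0048 0.0913
0.022 231 -0.013 0.0039 0.0912
0.026 238 -0.0136 0.0029 0.0912
0.03 289 -0.0132 0.0022 0.0883
200 [[0.022, -0.022, 0.01], [0.032, -0.009, -0.031], [0.033, -0.003, -0.033], [0.032, -0.0, -0.032], [0.022, 0.008, 0.01], [0.022, 0.017, 0.01]]
208 [[0.016, -0.022, 0.011], [0.029, -0.009, -0.034], [0.028, -0.003, -0.033], [0.029, -0.0, -0.035], [0.017, 0.008, 0.01], [0.016, 0.017, 0.011]]
216 [[0.011, -0.022, 0.01], [0.024, -0.009, -0.034], [0.024, -0.003, -0.034], [0.024, -0.0, -0.034], [0.011, 0.008, 0.009], [0.011, 0.017, 0.01]]
224 [[0.005, -0.022, 0.01], [0.02, -0.009, -0.035], [0.02, -0.003, -0.034], [0.02, -0.0, -0.034], [0.005, 0.008, 0.01], [0.005, 0.018, 0.01]]
232 [[-0.0, -0.022, 0.011], [0.016, -0.009, -0.034], [0.016, -0.003, -0.034], [0.016, -0.0, -0.035], [0.011, 0.006, -0.022], [-0.0, 0.018, 0.011]]
240 [[-0.005, -0.022, 0.009], [0.011, -0.009, -0.035], [0.011, -0.003, -0.035], [0.011, -0.0, -0.035], [0.011, 0.006, -0.035], [-0.006, 0.018, 0.01]]
248 [[0.038, -0.01, -0.111], [0
[... 1232 characters left out ...]
 -0.002, -0.086], [0.001, -0.001, -0.086], [0.004, 0.004, -0.09], [0.029, 0.005, -0.129]]
320 [[0.027, -0.009, -0.129], [0.006, -0.006, -0.098], [-0.003, -0.002, -0.084], [-0.003, -0.001, -0.085], [0.001, 0.004, -0.091], [0.027, 0.006, -0.129]]
328 [[0.025, -0.009, -0.129], [0.004, -0.006, -0.099], [-0.006, -0.002, -0.085], [-0.006, -0.001, -0.085], [-0.001, 0.004, -0.092], [0.025, 0.006, -0.129]]
336 [[0.024, -0.009, -0.13], [0.002, -0.006, -0.1], [-0.094, -0.003, 0.028], [-0.094, -0.0, 0.029], [0.024, 0.002, -0.131], [0.024, 0.005, -0.13]]
344 [[0.024, -0.008, -0.134], [0.024, -0.005, -0.133], [0.025, -0.002, -0.134], [0.024, -0.001, -0.133], [0.024, 0.002, -0.134], [0.024, 0.005, -0.133]]
```

Run:
```python
import numpy as np,cv2,pickle
from h import *
f,s=pickle.load(open("w0.pkl","rb"));P=cloud(f,s);T=(P-s["tool_pos"])@s["eef_rot"]
v,u=np.mgrid[:420,:560]
m=(v>235)&(v<345)&(u>90)&(u<470)&(T[...,2]<-.02)&(P[...,2]>.12)
t=T[m];print(len(t),np.percentile(t[:,2],[50,90,99,100]))
for c in range(150,420,10):
    col=T[236:345,c];k=col[:,2]<-.005
    if k.any():i=col[k][:,2].argmax();print(c,col[k][i].round(3))
```

```text
22878 [-0.12110712 -0.0718719  -0.0391859  -0.03443176]
150 [ 0.012 -0.057 -0.075]
160 [ 0.012 -0.055 -0.068]
170 [ 0.012 -0.054 -0.06 ]
180 [ 0.012 -0.054 -0.046]
190 [ 0.012 -0.052 -0.035]
200 [ 0.01  -0.047 -0.034]
210 [ 0.033 -0.021 -0.118]
220 [ 0.034 -0.019 -0.118]
230 [ 0.033 -0.016 -0.118]
240 [ 0.034 -0.013 -0.119]
250 [ 0.034 -0.011 -0.119]
260 [ 0.033 -0.008 -0.118]
270 [ 0.034 -0.005 -0.119]
280 [ 0.033 -0.003 -0.118]
290 [ 0.034 -0.    -0.119]
300 [ 0.034  0.002 -0.118]
310 [ 0.033  0.005 -0.118]
320 [ 0.033  0.008 -0.119]
330 [ 0.034  0.01  -0.119]
340 [ 0.034  0.013 -0.118]
350 [ 0.033  0.016 -0.118]
360 [ 0.033  0.018 -0.118]
370 [ 0.01   0.043 -0.035]
380 [ 0.012  0.047 -0.037]
390 [ 0.012  0.051 -0.042]
400 [ 0.012  0.051 -0.057]
410 [ 0.012  0.052 -0.066]
```

Run:
```python
import numpy as np
from h import *
from cell import env
c=[.5528,-.0055]
pr=lambda:(lambda s:print(round(s["clock"],2),s["tool_pos"].round(4),np.round(s["force"],1),np.round(s["ft_torque"],2),round(s["gripper_width"],3)))(env.state())
env.line_to([*c,.07]);env.open_gripper();env.line_to([*c,.07],Rd(72.3));pr()
for z in(.05,.035,.024):
    env.line_to([*c,z],Rd(72.3),feed=.1);pr()
    if np.linalg.norm(env.state()["force"])>8: raise SystemExit
env.clamp(25);pr()
```

```text
9.91 [ 0.5528 -0.0055  0.07  ] [-1.1 -0.   0.1] [-0.13  0.07  0.04] 0.995
10.26 [ 0.5521 -0.0055  0.0493] [ 0.1 -0.1  0.4] [-0.06  0.04  0.03] 0.998
10.56 [ 0.5523 -0.0055  0.0347] [-0.4 -1.   0.9] [-0.08  0.06 -0.04] 0.998
10.82 [ 0.5524 -0.0055  0.0238] [ 0.7 -0.3 -0.7] [-0.06  0.14  0.05] 0.998
11.96 [ 0.5545 -0.006   0.0242] [ 5.  -0.9 -3.7] [-0.29 -0.88  0.03] 0.178
```

Run:
```python
import numpy as np
from h import *
from cell import env
c=np.array([.5548,-.0062])
pr=lambda:(lambda s:print(round(s["clock"],2),s["tool_pos"].round(4),np.round(s["force"],1),np.round(s["ft_torque"],2),round(s["gripper_width"],3),round(ang(s["eef_rot"][:,0]),2)))(env.state())
for a in(72.3,66,56,46,36):
    env.line_to([*c,.024],Rd(a));pr()
    if np.linalg.norm(env.state()["force"])>40: break
```

```text
12.21 [ 0.5544 -0.006   0.0241] [-1.7  0.6  1.3] [-0.08  0.33  0.04] 0.183 72.31
12.47 [ 0.5546 -0.0061  0.0241] [-1.8  0.2  3.1] [-0.1   0.42 -0.07] 0.181 66.14
12.79 [ 0.5547 -0.0062  0.0241] [-1.4  0.6  3.6] [-0.05  0.4  -0.04] 0.183 56.25
13.12 [ 0.5549 -0.0063  0.0241] [-2.  -0.   3.2] [-0.07  0.32 -0.07] 0.181 46.28
13.44 [ 0.555  -0.0064  0.0241] [-0.4  0.3  1.8] [-0.2   0.34 -0.03] 0.183 36.29
```

Low forces; continue to about 88° of turn and look.

Run:
```python
import numpy as np,cv2,pickle
from h import *
from cell import env
c=np.array([.5549,-.0062])
pr=lambda:(lambda s:print(round(s["clock"],2),s["tool_pos"].round(4),np.round(s["force"],1),np.round(s["ft_torque"],2),round(s["gripper_width"],3),round(ang(s["eef_rot"][:,0]),2)))(env.state())
for a in(26,16,6,-4,-12,-16):
    env.line_to([*c,.024],Rd(a));pr()
    if np.linalg.norm(env.state()["force"])>40: break
ims=[]
for n in("wrist","top","scene"):
    f=env.grab_frame(n);pickle.dump((f,env.state()),open(n+"2.pkl","wb"));ims.append(f["image"])
cv2.imwrite("pics/b.png",ims[0])
cv2.imwrite("pics/bz.png",np.hstack([cv2.resize(ims[1][185:245,255:315],(400,400)),cv2.resize(ims[2][190:260,240:310],(400,400))]))
```

```text
13.77 [ 0.555  -0.0065  0.0241] [-1.  -1.2  2.7] [-0.37  0.37 -0.08] 0.178 26.29
14.09 [ 0.5551 -0.0067  0.0241] [-1.  -1.8  3.8] [-0.54  0.28  0.  ] 0.18 16.29
14.42 [ 0.5552 -0.0069  0.0241] [-1.  -3.4  3.4] [-0.7   0.25 -0.07] 0.188 6.28
14.74 [ 0.5551 -0.007   0.0241] [-0.5 -3.2  2.5] [-0.97  0.21 -0.06] 0.183 -3.71
15.03 [ 0.5551 -0.0071  0.0241] [-0.5 -5.1  4.3] [-1.17  0.19 -0.03] 0.182 -11.69
15.28 [ 0.5551 -0.0072  0.0241] [ 0.4 -3.9  3.6] [-1.16  0.2  -0.03] 0.185 -15.69
```

View pics/b.png

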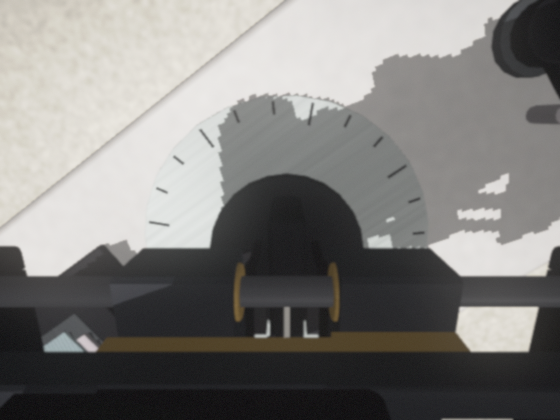

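View pics/bz.png

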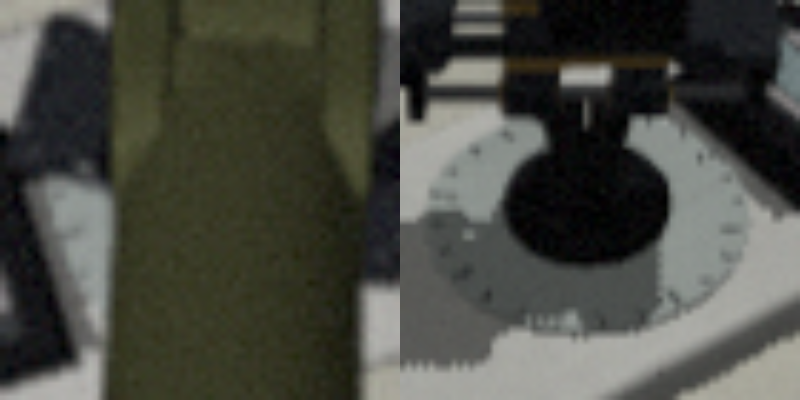

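Run:
```python
import numpy as np,cv2,pickle
from h import *
from cell import env
pr=lambda:(lambda s:print(round(s["clock"],2),s["tool_pos"].round(4),np.round(s["force"],1),np.round(s["ft_torque"],2),round(s["gripper_width"],3),round(ang(s["eef_rot"][:,0]),2)))(env.state())
c=np.array([.5551,-.0075])
env.line_to([*c,.024],Rd(-22.3));pr()
env.open_gripper();pr()
env.line_to([*c,.09]);u=Rd(-22.3)
for i,o in enumerate(((-.065,0),(-.065,-.05))):
    p=c+o[0]*u[:2,0]+o[1]*u[:2,1]
    env.line_to([*p,.15]);
    env.pause(.15);s=env.state();f=env.grab_frame("wrist");pickle.dump((f,s),open(f"v{i}.pkl","wb"));cv2.imwrite(f"pics/v{i}.png",f["image"]);pr()
```

```text
15.69 [ 0.555  -0.0073  0.0241] [-1.2 -4.3  4.4] [-0.72  0.37 -0.03] 0.179 -21.93
17.02 [ 0.5551 -0.0075  0.024 ] [-0.4  0.   0.5] [-0.01  0.17  0.07] 1.002 -22.3
18.55 [0.4948 0.0167 0.149 ] [-0.  -0.3 -0.4] [-0.04  0.15  0.03] 1.001 -22.34
19.23 [0.5138 0.0622 0.15  ] [ 1.  -0.3  0.2] [-0.02  0.21  0.04] 1.0 -22.4
```

View pics/v0.png

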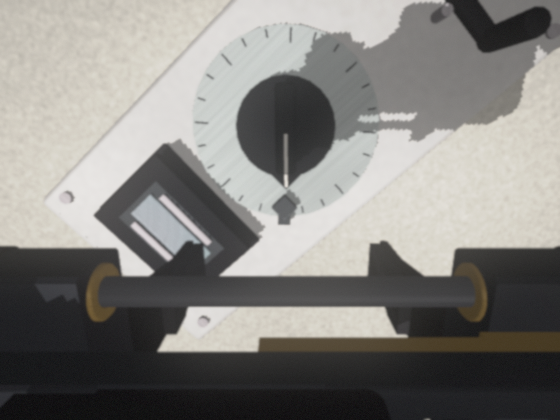

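View pics/v1.png

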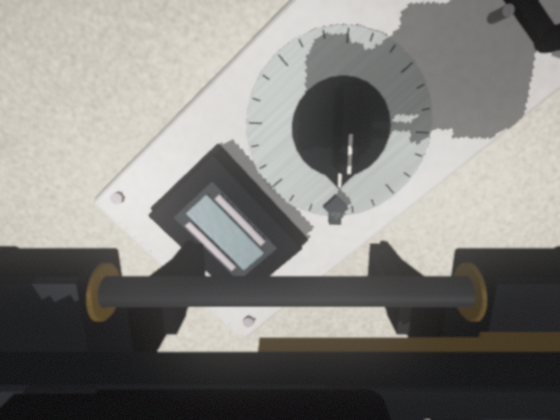

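Run:
```python
import numpy as np,cv2,pickle
from h import *
ims=[]
for i,(x0) in enumerate((265,317)):
    f,s=pickle.load(open(f"v{i}.pkl","rb"))
    z=cv2.resize(f["image"][170:230,x0:x0+40],None,fx=9.5,fy=9.5,interpolation=cv2.INTER_CUBIC)
    ims.append(np.clip(z.astype(float)*1.5,0,255).astype(np.uint8))
cv2.imwrite("pics/vz.png",np.hstack(ims))
```

View pics/vz.png

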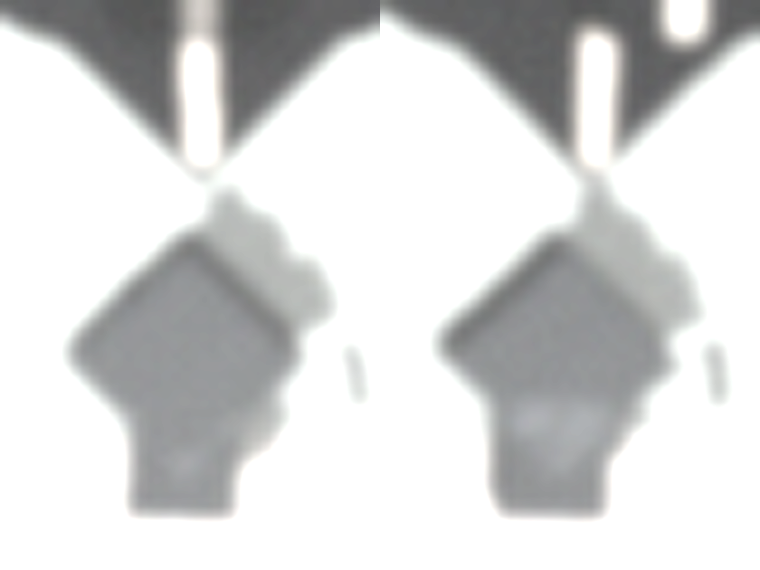

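Run:
```python
import numpy as np,cv2,pickle
from h import *
fs=[pickle.load(open(f"v{i}.pkl","rb")) for i in(0,1)]
pts=[dict(x0=265,nt=(202,178),nl=(199,40),tt=(192,236),l=(70,350),r=(298,350),tail=(183,510)),
     dict(x0=317,nt=(595-380,178),nl=(598-380,35),tt=(560-380,236),l=(438-380,343),r=(672-380,360),tail=(552-380,510))]
guess=((286,125),(341,124))
T={k:[] for k in pts[0]}
for (f,s),p,g in zip(fs,pts,guess):
    im=cv2.GaussianBlur(f["image"],(3,3),0).astype(float)
    v,u=np.mgrid[:420,:560]
    m=((im.max(-1)<75)&(np.hypot(u-g[0],v-g[1])<56)).astype(np.uint8)
    cs,_=cv2.findContours(m,cv2.RETR_EXTERNAL,cv2.CHAIN_APPROX_NONE);k=max(cs,key=cv2.contourArea)[:,0]
    w=onplane(f,k,.048,s);c,r,n=circ(w,tol=.0008);print("flange",c,r,n,len(w))
    W={}
    for q in ("nt","nl","tt","l","r","tail"):
        uv=(p["x0"]-.45+p[q][0]/9.5,170-.45+p[q][1]/9.5);T[q].append(uv);W[q]=onplane(f,uv,.044,s)[0,:2]
    A=lambda q:ang(W[q]-c)
    mid=(W["l"]+W["r"])/2
    print("nose tip",A("nt"),"r",np.hypot(*(W["nt"]-c)),"| tab tip",A("tt"),np.hypot(*(W["tt"]-c)),"mid",ang(mid-c),"tail",A("tail"),"tab dir",ang(W["tail"]-W["tt"]), "nose dir",ang(W["nt"]-W["nl"]))
    m=((im.min(-1)>90)&(np.hypot(u-g[0],v-g[1])<54)&(abs(u-g[0])<16)&(v>g[1]+3)).astype(np.uint8)
    nn,lab,st,ce=cv2.connectedComponentsWithStats(m)
    for j in range(1,nn):
        if st[j,4]>8:
            q=np.argwhere(lab==j)[:,::-1].astype(float)
            for z in(.092,.045):
                d=cv2.fitLine(onplane(f,q,z,s)[:,:2].astype(np.float32),cv2.DIST_L2,0,.01,.01).ravel();print(" line",st[j].tolist(),z,ang(-d[:2]*np.sign(d[0])))
for q in T:
    if T[q]:print(q,tri(fs,T[q]))
```

```text
flange [0.51877667 0.00796489] 0.0035299806961818017 12 360
nose tip 158.50191868267467 r 0.018221245287893505 | tab tip 155.93734791833384 0.02406896716842689 mid 155.19003455892306 tail 155.82309206876332 tab dir 155.72636428143576 nose dir 158.82832589582443
 line [283, 134, 6, 45, 188] 0.092 157.59377
 line [283, 134, 6, 45, 188] 0.045 157.59384
 line [295, 173, 7, 6, 20] 0.092 102.484634
 line [295, 173, 7, 6, 20] 0.045 102.44588
 line [271, 174, 6, 5, 14] 0.092 -148.57234
 line [271, 174, 6, 5, 14] 0.045 -148.54614
flange [ 0.55432214 -0.00649909] 0.04114921593054158 209 366
nose tip 158.79514787572535 r 0.056573628252245586 | tab tip 155.7340089794239 0.06244903946670676 mid 156.0140110160421 tail 156.51726083383835 tab dir 158.23386970556976 nose dir 158.85830566477705
 line [346, 134, 11, 44, 221] 0.092 160.92532
 line [346, 134, 11, 44, 221] 0.045 160.9254
 line [337, 172, 6, 6, 29] 0.092 -128.64537
 line [337, 172, 6, 6, 29] 0.045 -128.41148
nt [0.50271545 0.01427552 0.04840695]
nl [0.51551059 0.00931854 0.04838875]
tt [0.49472843 0.01866451 0.03435754]
l [0.4893899  0.03430806 0.03718092]
r [0.48090164 0.01284354 0.04169259]
tail [0.47035613 0.029694   0.04234973]
```

```bash
cat > meas.py <<'E'
import numpy as np,cv2,pickle
from h import *
def flange(f,s,g,c0):
    im=cv2.GaussianBlur(f["image"],(3,3),0).astype(float);v,u=np.mgrid[:420,:560]
    out=[]
    for th in(70,85,100):
        m=((im.max(-1)<th)&(np.hypot(u-g[0],v-g[1])<62)).astype(np.uint8)
        cs,_=cv2.findContours(m,cv2.RETR_EXTERNAL,cv2.CHAIN_APPROX_NONE);k=max(cs,key=cv2.contourArea)[:,0]
        w=onplane(f,k,.048,s)
        h=w[abs(np.hypot(*(w[:,:2]-c0).T)-.044)<.004]
        # exclude shadowed side and nose
        out.append(circ(h,tol=.0012))
    return out
E
python3 - <<'E'
from meas import *
for i,g in((0,(286,125)),(1,(341,124))):
    f,s=pickle.load(open(f"v{i}.pkl","rb"))
    for o in flange(f,s,g,np.array([.554,-.0065])):print(i,o)
    P=cloud(f,s)
    q=P[(P[...,2]>.085)&(P[...,2]<.098)&(np.hypot(*(P[...,:2]-[.554,-.0065]).transpose(2,0,1))<.045)]
    d=q[:,:2]-q[:,:2].mean(0);w,V=np.linalg.eigh(np.cov(d.T));print(" bar",q[:,:2].mean(0),ang(V[:,1]),np.sqrt(12*w))
    v,u=np.mgrid[:420,:560]
    for nm,z0,z1,r0,r1 in(("tab",.040,.047,.06,.1),):
        q=P[(P[...,2]>z0)&(P[...,2]<z1)&(np.hypot(*(P[...,:2]-[.554,-.0065]).transpose(2,0,1))<r1)&(np.hypot(*(P[...,:2]-[.554,-.0065]).transpose(2,0,1))>r0)&(abs((ang_:=np.degrees(np.arctan2(P[...,1]+.0065,P[...,0]-.554)))-157)<13)]
        print(nm,len(q),q.mean(0),ang(q.mean(0)[:2]-[.554,-.0065]))
E
```

```text
0 (array([ 0.55342786, -0.00717329]), np.float64(0.04083497879126802), 155)
0 (array([ 0.55327808, -0.00668527]), np.float64(0.04190540810011158), 256)
0 (array([ 0.55326343, -0.00671387]), np.float64(0.042479731707575207), 260)
 bar [ 0.55420166 -0.00685351] 158.07641674120848 [0.01601325 0.06630517]
tab 432 [0.48282621 0.02402381 0.04407259] 156.78729698852345
1 (array([ 0.55379014, -0.0064617 ]), np.float64(0.04123871288762926), 240)
1 (array([ 0.55365731, -0.00620602]), np.float64(0.04201725221066094), 262)
1 (array([ 0.55367465, -0.00625761]), np.float64(0.04258659756989319), 260)
 bar [ 0.55456232 -0.00602995] 157.8842861487221 [0.01606765 0.06660579]
tab 435 [0.48276431 0.02449712 0.04402885] 156.48447344980076
```

Run:
```python
import numpy as np,cv2,pickle
from h import *
from cell import env
pr=lambda:(lambda s:print(round(s["clock"],2),s["tool_pos"].round(4),np.round(s["force"],1),np.round(s["ft_torque"],2),round(s["gripper_width"],3),round(ang(s["eef_rot"][:,0]),2)))(env.state())
c=np.array([.5550,-.0076])
env.line_to([*c,.09],Rd(-22.0),feed=.25)
env.line_to([*c,.024],Rd(-22.0));env.clamp(25);pr()
env.line_to([*c,.024],Rd(-23.6));env.pause(.2);pr()
env.open_gripper();pr()
env.line_to([*c,.09],feed=.25);u=Rd(-23)
p=c-.06*u[:2,0]
env.line_to([*p,.13],u,feed=.25)
env.pause(.15);s=env.state();f=env.grab_frame("wrist");pickle.dump((f,s),open(f"x0.pkl","wb"));cv2.imwrite(f"pics/x0.png",f["image"]);pr()
z=cv2.resize(f["image"][170:235,255:315],None,fx=9.5,fy=9.5,interpolation=cv2.INTER_CUBIC)
cv2.imwrite("pics/xz.png",np.clip(z*1.4,0,255).astype(np.uint8)[:600])
```

```text
21.52 [ 0.5551 -0.0074  0.024 ] [ 0.9 -0.4 -0.6] [0.09 0.12 0.01] 0.183 -21.99
21.98 [ 0.5551 -0.0074  0.024 ] [ 0.5  0.9 -1.1] [ 0.16 -0.   -0.  ] 0.177 -23.58
23.3 [ 0.555  -0.0076  0.024 ] [-0.3 -0.2  0.1] [-0.02  0.16  0.04] 1.001 -23.6
24.36 [0.4995 0.0152 0.1288] [0.2 0.  0.2] [ 0.02  0.18 -0.03] 1.004 -23.06
```

View pics/x0.png

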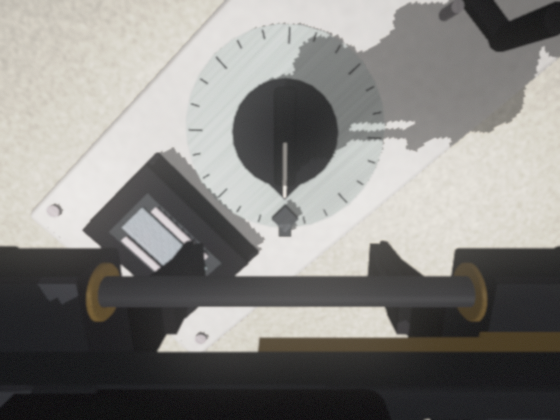

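View pics/xz.png

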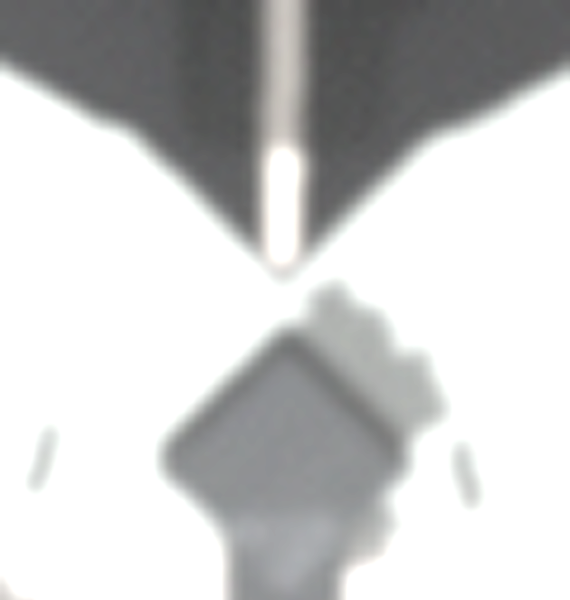

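Run:
```python
from meas import *
f,s=pickle.load(open("x0.pkl","rb"));g=(285,131)
fl=flange(f,s,g,np.array([.5536,-.0066]));c=np.mean([o[0] for o in fl[1:]],0);print(fl,c)
P=cloud(f,s);d=P[...,:2]-c;r=np.hypot(d[...,0],d[...,1]);a=np.degrees(np.arctan2(d[...,1],d[...,0]))
q=P[(P[...,2]>.085)&(P[...,2]<.098)&(r<.045)];dd=q[:,:2]-q[:,:2].mean(0);w,V=np.linalg.eigh(np.cov(dd.T));print("bar",q[:,:2].mean(0),ang(V[:,1]))
q=P[(P[...,2]>.040)&(P[...,2]<.047)&(r>.06)&(r<.1)&(abs(a-157)<14)];print("tab",len(q),ang(q.mean(0)[:2]-c))
q=P[(P[...,2]>.036)&(P[...,2]<.052)&(r>.0475)&(r<.057)&(abs(a-157)<14)];print("nose",len(q),ang(q.mean(0)[:2]-c),q.mean(0)[2])
# image tab mask incl. darkness thresholds
im=cv2.GaussianBlur(f["image"],(3,3),0).astype(float)
for th in(75,85,95):
    m=(im.max(-1)<th)
    W=onplane(f,np.argwhere(np.ones((420,560)))[:,::-1],.044,s)[:,:2].reshape(420,560,2)-c
    rr=np.hypot(W[...,0],W[...,1]);aa=np.degrees(np.arctan2(W[...,1],W[...,0]))
    k=m&(rr>.06)&(rr<.09)&(abs(aa-157)<14);W48=onplane(f,np.argwhere(np.ones((420,560)))[:,::-1],.046,s)[:,:2].reshape(420,560,2)-c
    r2=np.hypot(W48[...,0],W48[...,1]);a2=np.degrees(np.arctan2(W48[...,1],W48[...,0]));k2=((im.max(-1)<th)|(im.min(-1)>200)&False)&(r2>.046)&(r2<.057)&(abs(a2-157)<14)
    print(th,k.sum(),ang(W[k].mean(0)),k2.sum(),ang(W48[k2].mean(0)))
```

```text
[(array([ 0.55353141, -0.00727863]), np.float64(0.04078647018213392), 149), (array([ 0.55328457, -0.0067347 ]), np.float64(0.04186279824980019), 275), (array([ 0.55331621, -0.00672304]), np.float64(0.042375869173221434), 275)] [ 0.55330039 -0.00672887]
bar [ 0.55426991 -0.00671583] 156.33963879824918
tab 484 156.49702380329148
nose 91 156.07187828104526 0.047023003770402846
75 0 nan 13 156.06128226896328
85 0 nan 33 156.09352079211013
95 21 159.43938399331392 44 154.62834560512545<stdin>:16: RuntimeWarning: Mean of empty slice.
  ret = um.true_divide(
```

View now.

Run:
```python
import numpy as np,cv2,pickle
from h import *
from cell import env
f=dict(np.load("top0.npz"))
pv=onplane(f,[333.4,191.7],.05)[0];P=cloud(f);print(pv)
q=P[170:215,320:355].reshape(-1,3);q=q[(q[:,2]>.085)&(q[:,2]<.11)];print("post top",len(q),q.mean(0))
hd=q.mean(0)[:2];print("arm dir",ang(hd-pv[:2]))
m=(pv[:2]+hd)/2;a=60;u=Rd(a)
for i,o in enumerate((-.0,-.05)):
    p=m-.06*u[:2,0]+o*u[:2,1]
    env.line_to([*p,.15],u,feed=.3);env.pause(.15)
    s=env.state();f=env.grab_frame("wrist");pickle.dump((f,s),open(f"l{i}.pkl","wb"));cv2.imwrite(f"pics/l{i}.png",f["image"]);print(s["clock"],s["tool_pos"],s["force"].round(1))
```

```text
[ 0.62679055 -0.1594016   0.05      ]
post top 33 [ 0.55436725 -0.1889752   0.09741684]
arm dir -157.78765706543186
26.225 [ 0.56062087 -0.22552417  0.14996022] [-0.1  0.5 -0.3]
26.7417 [ 0.51801982 -0.20147931  0.15032601] [ 0.  -0.6 -0.3]
```

View pics/l0.png

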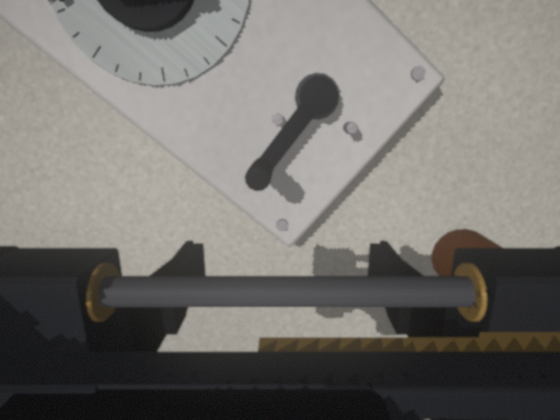

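View pics/l1.png

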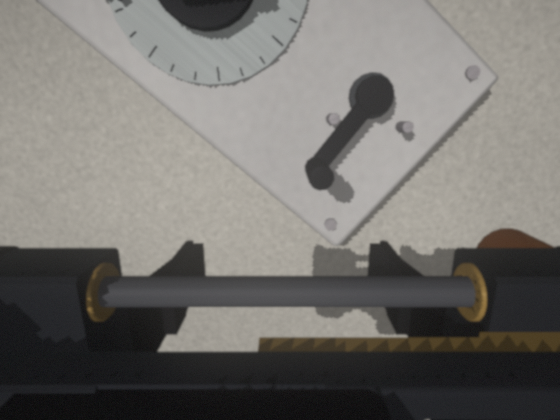

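Run:
```python
from meas import *
for i,gp,gh in((0,(317,97),(258,177)),(1,(373,96),(319,174))):
    f,s=pickle.load(open(f"l{i}.pkl","rb"));P=cloud(f,s);v,u=np.mgrid[:420,:560]
    near=(np.hypot(u-gh[0],v-gh[1])<22)
    q=P[near&(P[...,2]>.09)&(P[...,2]<.11)];print("post top",len(q),q.mean(0),q[:,:2].min(0),q[:,:2].max(0))
    h=(q[:,:2].min(0)+q[:,:2].max(0))/2
    near=np.hypot(u-gp[0],v-gp[1])<30
    q=P[near&(P[...,2]>.045)];print(" pivot z",np.percentile(q[:,2],[5,50,95]))
    im=f["image"];m=((im.max(-1)<75)&(np.hypot(u-gp[0],v-gp[1])<30)).astype(np.uint8);cs,_=cv2.findContours(m,cv2.RETR_EXTERNAL,cv2.CHAIN_APPROX_NONE);k=max(cs,key=cv2.contourArea)[:,0]
    z=np.median(q[:,2]);w=onplane(f,k,z,s);p,r,n=circ(w,c0=onplane(f,gp,z,s)[0,:2],r0=.019,tol=.001)if False else circ(w,tol=.001);print(" pivot",p,r,n,len(w),"arm",ang(h-p),np.hypot(*(h-p)))
    # console edges
    for a,b in (((10,15),(290,243)),((290,243),(441,79))) if i==0 else (((45,5),(339,242)),((339,242),(496,76))):
        W=onplane(f,[a,b],.03,s)[:,:2];print("  edge",ang(W[1]-W[0]))
```

```text
post top 535 [ 0.55536877 -0.18870684  0.09888046] [ 0.54492714 -0.19886079] [ 0.56450737 -0.17939343]
 pivot z [0.04894319 0.05124366 0.05271944]
 pivot [ 0.62704818 -0.16056715] 0.016928820512118508 93 131 arm -158.45334975173913 0.07776524828329826
  edge -70.94484671798605
  edge 19.374263086845012
post top 538 [ 0.55456799 -0.18823084  0.0988355 ] [ 0.54491152 -0.19870738] [ 0.56418693 -0.17920409]
 pivot z [0.04870568 0.05128044 0.05263809]
 pivot [ 0.62539883 -0.15935445] 0.016948744481626338 87 127 arm -157.32460542818214 0.07678477725783199
  edge -69.74938738219261
  edge 19.83232090665027
```

Run:
```python
import numpy as np
from h import *
from cell import env
pr=lambda:(lambda s:print(round(s["clock"],2),s["tool_pos"].round(4),np.round(s["force"],1),np.round(s["ft_torque"],2),round(s["gripper_width"],3)))(env.state())
h=np.array([.5565,-.190]);R=Rd(60)
env.line_to([*h,.13],R,feed=.25)
for z in(.06,.026):
    env.line_to([*h,z],R,feed=.15);pr()
    if np.linalg.norm(env.state()["force"])>8: raise SystemExit
env.clamp(12);env.pause(.2);pr()
```

```text
27.74 [ 0.5569 -0.1906  0.0609] [ 0.4 -0.5  0.2] [-0.07  0.09  0.03] 0.998
28.12 [ 0.5566 -0.1901  0.0265] [ 1.2 -0.5  0.3] [-0.07  0.07 -0.03] 1.0
29.42 [ 0.556  -0.19    0.0259] [-1.5  0.9  2.2] [-0.08  0.66  0.03] 0.227
```

Run:
```python
import numpy as np
from h import *
from cell import env
def pr(t):
    s=env.state();d=s["tool_pos"][:2]-pv
    print(round(s["clock"],2),t,"act",round(ang(d),2),round(np.hypot(*d),4),np.round(s["force"],1),round(s["ft_torque"][2],2),round(s["gripper_width"],3))
    return s
h=np.array([.556,-.190]);R=Rd(60);pv=h+.08*np.array([np.cos(np.radians(22)),np.sin(np.radians(22))])
for t in np.arange(-152,-97,8):
    env.line_to([*(pv+.08*np.array([np.cos(np.radians(t)),np.sin(np.radians(t))])),.026],R,feed=.1);s=pr(t)
    if np.linalg.norm(s["force"])>25: break
```

```text
29.67 -152 act -151.58 0.0808 [-2.9 -1.9  2. ] 0.11 0.225
29.93 -144 act -143.49 0.0816 [-4.2 -3.4  2.3] 0.1 0.225
30.18 -136 act -135.63 0.0819 [-4.9 -3.2  1.3] 0.13 0.226
30.44 -128 act -127.63 0.0816 [-3.3 -3.6 -0. ] 0.08 0.226
30.7 -120 act -119.79 0.081 [-2.1 -4.9 -2.4] 0.08 0.223
30.96 -112 act -111.94 0.0802 [-1.9 -4.  -3.3] 0.1 0.23
31.22 -104 act -103.82 0.0795 [-0.4 -3.1 -2.7] 0.11 0.227
```

Run:
```python
import numpy as np
from h import *
from cell import env
h=np.array([.556,-.190]);R=Rd(60);pv=h+.08*np.array([np.cos(np.radians(22)),np.sin(np.radians(22))])
for t in np.arange(-100,-79,2):
    e=np.array([np.cos(np.radians(t)),np.sin(np.radians(t))])
    env.line_to([*(pv+.08*e),.026],R,feed=.05);env.pause(.1)
    s=env.state();d=s["tool_pos"][:2]-pv;ft=s["force"][:2]@np.array([-e[1],e[0]])
    print(round(s["clock"],2),t,"act",round(ang(d),2),round(np.hypot(*d),4),np.round(s["force"],1),"tan",round(ft,1))
    if ft<-14 or np.linalg.norm(s["force"])>40: break
```

```text
31.57 -100 act -100.12 0.0793 [-2.1 -1.4 -4. ] tan -1.9
31.93 -98 act -98.17 0.0795 [-3.  -0.  -2.3] tan -3.0
32.27 -96 act -95.83 0.0798 [-3.  -1.5 -3.4] tan -2.8
32.62 -94 act -93.81 0.0799 [-2.1 -1.1 -4.8] tan -2.0
32.98 -92 act -91.86 0.08 [-1.2 -0.9 -4.2] tan -1.2
33.33 -90 act -91.95 0.0801 [-9.5  0.2 -0.6] tan -9.5
33.67 -88 act -92.05 0.0801 [-16.1   1.6   4.3] tan -16.1
```

Run:
```python
import numpy as np,cv2,pickle
from h import *
from cell import env
h=np.array([.556,-.190]);R=Rd(60);pv=h+.08*np.array([np.cos(np.radians(22)),np.sin(np.radians(22))])
t=np.radians(-90.5);p=pv+.08*np.array([np.cos(t),np.sin(t)])
env.line_to([*p,.026],R,feed=.05);env.pause(.1);print(env.state()["force"].round(1))
env.open_gripper();print(env.state()["force"].round(1),env.state()["gripper_width"])
env.line_to([*p,.13],R,feed=.15)
u=Rd(60);q=np.array([.6,-.19])-.06*u[:2,0]
env.line_to([*q,.17],u,feed=.25);env.pause(.15)
s=env.state();f=env.grab_frame("wrist");pickle.dump((f,s),open("m0.pkl","wb"));cv2.imwrite("pics/m0.png",f["image"])
c=np.array([.555,-.0075]);u=Rd(-23)
env.line_to([*(c-.06*u[:2,0]),.16],u,feed=.3);env.pause(.2)
s=env.state();f=env.grab_frame("wrist");pickle.dump((f,s),open("m1.pkl","wb"));cv2.imwrite("pics/m1.png",f["image"])
print(s["clock"],s["force"].round(1))
```

```text
[-6.7  0.2 -0.5]
[-0.1  0.7 -0.7] 0.9957315635155692
38.7333 [ 1.  -0.6 -0.4]
```

View pics/m0.png

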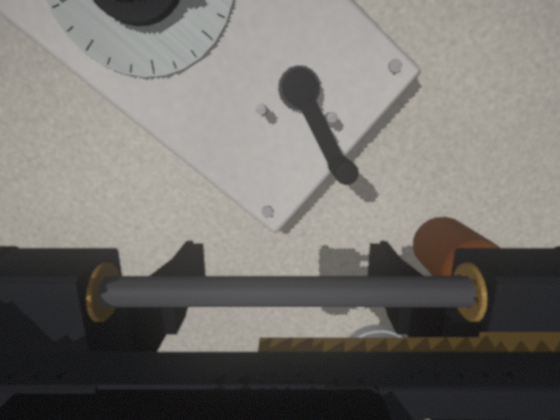

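View pics/m1.png

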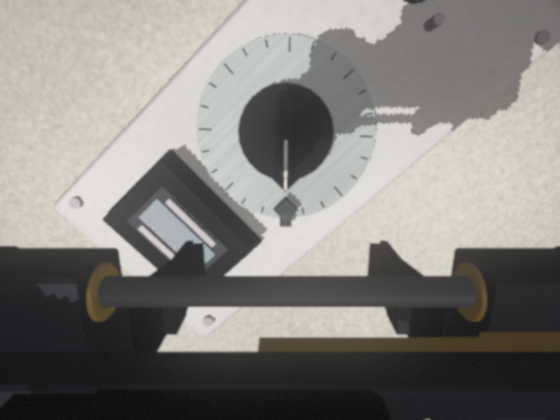

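Run:
```python
from meas import *
f,s=pickle.load(open("m1.pkl","rb"));c=np.array([.5533,-.0067])
fl=flange(f,s,(286,130),c);c=np.mean([o[0] for o in fl[1:]],0)
P=cloud(f,s);d=P[...,:2]-c;r=np.hypot(d[...,0],d[...,1]);a=np.degrees(np.arctan2(d[...,1],d[...,0]))
q=P[(P[...,2]>.085)&(P[...,2]<.098)&(r<.045)];dd=q[:,:2]-q[:,:2].mean(0);w,V=np.linalg.eigh(np.cov(dd.T));print("bar",ang(V[:,1]))
q=P[(P[...,2]>.040)&(P[...,2]<.047)&(r>.06)&(r<.1)&(abs(a-157)<14)];print("tab",ang(q.mean(0)[:2]-c))
f,s=pickle.load(open("m0.pkl","rb"));P=cloud(f,s);v,u=np.mgrid[:420,:560]
q=P[(np.hypot(u-345,v-173)<22)&(P[...,2]>.09)];p=onplane(f,(299.5,87),.051,s)[0,:2];print("lever arm",ang(q.mean(0)[:2]-p))
from cell import env
env.job_done();print(env.state()["clock"])
```

```text
bar 156.30142902902847
tab 156.41033603059793
lever arm -91.89433763053077
the job is handed in; nothing more can be done
the job is handed in; nothing more can be done
```

I turned the focus knob about 96° clockwise until its nose pointed at the index tab. Then I swung the lock lever round to its stop, let go of everything and handed the job in at about 39 s.

**Last checks, from the wrist camera after letting go:**
- **Knob:** the grip bar's line lies at 156.3° and the tab at 156.4°. An earlier look after the correction gave a 0.2–0.4° difference, which is about as fine as I can measure.
- **Lever:** the arm is at −91.9°, where I expected about −91.75° for the stop. It rests against the stop pin, and I felt that stop as a 16 N reaction when pushing slightly past it.
- **Forces and bystanders:** wrist force readings stayed under about 20 N. I never touched the bottle, tip rack or dishes, and I did not measure the index tab's own angle against its starting value beyond seeing it stay near 156–158°.

**What went wrong on the way:**
- **First grasp missed:** the real fingertips sit about 34 mm short of the reported TCP, so the gripper closed just above the knob bar. The bar did not move, and I corrected for this in both later grasps.
- **First alignment:** it was about 1.3° off, so I gripped the knob again and corrected it before touching the lever.

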